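# Turn the upside-down culture dish over on the turning stand

## Robot

A 6-joint arm with a two-finger parallel gripper is mounted at the origin on a cart in front of the work surface, level with it; the furniture and walls round the work are solid. World frame = base frame: x ahead of the robot, y to its left, z up, the work surface at z = 0. Lengths are in m, angles in rad, forces in N, time in s.
With the tool pointing down it reaches from about 0.35 to 0.725 m from the base axis. Payload 4.3 kg.
Tool frame: the origin (TCP) lies at the very end of the fingers, on their centre line; the grasp point (between the pads) lies 19 mm behind it; z points along the fingers, y is the direction in which the jaws open and shut (so a half turn about z gives the same grasp; the last joint's range is limited). The gripper opens to 85 mm and grips with 20 to 120 N. Pads are 22 mm wide; open, the fingers measure 114 mm over their backs; the gripper's body (76 mm by 85 mm) begins 54 mm behind the grasp point. The pads swing forward as they close: fully open they stand 13 mm farther back than shut.
Start: joints at [-1.235, 0.377, 0.081, 1.274, 0, 1.46], TCP at [0.248, -0.519, 0.231] pointing down, gripper open.
Joint ranges: [-2.72, 2.72], [-0.84, 1.66], [-1.02, 1.22], [-1.77, 2.12], [-1.37, 1.28], [-3.14, 3.14]. Speed limits (rad/s): [2.57, 2.57, 3.14, 3.14, 3.14, 3.14].

## Interface

Orientations are given as a rotation vector (axis times angle).
In Python, from plant import observe, imaging, workorder gives the robot as it stands.
- The arm moves only by the tool jog_arm, never from a script. Its argument "commands" is a list of rows, each a list of 2 entries, a list of its own where there are three numbers: the shift along the tool's x, y, z in cm, then the turn about the tool's z in degrees. A call has 1 to 10 rows; each row is the pose to reach, as a shift and turn from the pose commanded when the call began, along the tool's axes at that moment; what a row does not reach only later rows make up. A row lasts 1/12 s, in which the tool goes at most 41.7 mm and 7.16 degrees, less where a joint would pass 70% of its speed; a pose out of reach is approached as far as the arm can. A call with a gripper value outside its range is refused whole. "fingers" is the finger opening in cm, from 0 to 8.54, set as the call begins (left out, the last holds). The fingers move at their own pace and stop on an object; "grip_force" is the grip in N (left out, the last holds). Time passes only in rows, so rows that repeat a pose let the fingers close. It gives the time, the measured TCP pose, the force and the opening at its end, in the units of the state.
- observe(): the state, without advancing time (a new reading comes with each control period).
- imaging.capture(name): name is "scene" or "top" or "wrist"; returns (picture, depth): 384x512x3 uint8, blue, green, red; 384x512 float32, m along the optical axis (not along the pixel's ray), 0 where there is no reading.
- imaging.camera_params(name): a dict with "fx", "fy", "cx", "cy" (pixels), "R" (3x3) and "t" (3): a world point X has camera coordinates R X + t. Camera axes: x right, y down, z forward; pixel columns grow to the right and rows downward; lengths in m; the calibration is good to about 2 mm. A picture is of the moment at which its call begins: read the wrist's pose just before it. camera_params takes no time and is no camera call; for the wrist camera it gives the pose at the moment of the call.
- workorder.sign_off(): hands the job in, once; it reports no verdict.
Trained networks look in the newest picture that a camera, given by its name, has taken for a name from the list of things; names that differ only in an ending like _2 or _b are one class to them, and where a whole thing is asked for, a point or a joint stands for the part that bears it (a point fixed in the world has none). Each returns a list of dicts, best first, with "confidence" (0 to 1); they miss things now and then, are a little off and sometimes report something else, mostly with a low value. They report only what shows in the picture. A call takes as long as a camera call.
- imaging.recognise(camera, query): "position" ([x, y, z] in m, in world coordinates, good to about 4 mm: the middle of the surface that is visible of it).
The state is a dict: "time_s": time; "q": joint angles; "joint_vel": joint speeds; "tau": joint torques, N m; "tool_pos": TCP position; "tcp_rot": TCP orientation; "ft_force": force on the tool from outside, world axes, zero at the start; "ft_torque": the same for the moment, N m; "gripper_width": opening from 0.0 (shut) to 1.0 (fully open).
Only numpy, scipy, OpenCV 4.12 (cv2) and the standard library are available. Lean on these libraries where they do the work, as an engineer would, in place of code of your own. Each camera call takes 0.05 s, during which the arm holds its last target.

## Task

Each of the three clear dishes on the bench has a round dark spot in its base, hidden by a paper liner when the dish stands open: the one that shows its spot lies upside down. Set it, as it lies, on the white leaf of the turning stand, outside the two pins, and let go; then swing the leaf up and over by its black grip, so that the dish tips over and ends lying right way up in the stand's tray. Leave the other two dishes where they are.

Things in the scene. Friction and masses are not known exactly. Their poses are not given: they have to be found in the camera images.
- dish_mid (a point): Centre, half-way up, of the upside-down round dish: clear, 55 mm across, 15 mm high, 22 g, with a closed base (20 mm dark spot in its middle, now on top) and an open mouth with a white paper liner inside. Grasp it across its 55 mm diameter from above. Its z axis points from base to mouth: straight down at the start, straight up when right way up.
- open_dish_1_mid (a point): Centre, half-way up, of an identical dish standing right way up, showing its white liner and no spot; not to be moved.
- open_dish_2_mid (a point): Centre, half-way up, of the other identical dish standing right way up; not to be moved.
- leaf_seat (a point): Where the dish goes on the leaf: white plate 76 (x) by 80 mm (y), level at the start, this top face 40 mm over the bench. y points from hinge to grip, x along the hinge, z out of the face. The hinge axis lies in this face, 55 mm back along -y. Two pins 8 mm thick, 12 mm high stand 33 mm back along -y, 22 mm to either side: a dish set here has 11 mm to slide before it meets them as the leaf rises.
- leaf_grip (a point): Centre of the black grip at the end of the leaf's lever: a roller 16 mm long (x, along the hinge) and 16 mm thick, 122 mm from the hinge axis, 4 mm below the leaf's top face, 36 mm over the bench with nothing under it. Pinch it across its two ends; it turns between the fingers. Lever 12 mm wide, 8 mm thick; white plate begins 36 mm behind. Axes as leaf_seat.
- tray_mid (a point): Middle of the floor of the stand's tray, across the hinge from the leaf, 54 mm from the hinge axis, 45 mm above the bench. Inside 80 mm wide (x); 10 mm walls on three sides, open towards the hinge; the floor runs from 16 to 99 mm from the hinge axis. x along the hinge, y back towards hinge and leaf, z up.
- leaf (a joint): Swing of the leaf about its hinge, in rad: 0 level, 1.57 upright, 2.05 at its stop, leaning over the tray. Light and easy; once let go more than about 0.1 rad past upright it falls gently to the stop by itself, sooner it falls back or stands. The dish tips off it between about 1.6 and 2.05.

How it is judged:
By the outcome, as a careful person would: the job done as asked, in the order asked, and still so for the second after the job is handed in, with the robot touching nothing.
It also fails if it takes over 45 s, if anything falls off the work surface, if the arm or the gripper's body presses on something with over 40 N, if the wrist force passes 120 N, or if a joint passes its speed limit or range.

## Working session

There is one attempt and no reset: what is moved stays moved. The work goes in short steps, Python scripts to look and compute and a tool call to move; the robot and the scene stay as the last step left them, time stands still between calls to the robot, and variables do not carry over. Pictures are saved under pics/ and viewed, and the job is handed in when it is done.

Besides the shell and the picture viewer there is one more tool, called after "Emit:" as name(argument=value, ...), one argument or row to a line, values as JSON. jog_arm: Moves the arm, as the interface text tells. Its arguments: {"type":"object","properties":{"commands":{"type":"array"},"fingers":{"type":"number"},"grip_force":{"type":"number"}},"required":["commands"]}

```bash
ls; mkdir -p pics; cat > h.py <<'E'
import numpy as np, cv2
from plant import observe, imaging, workorder
from scipy.spatial.transform import Rotation as Rn
def w(cam,u,v,z=None,depth=None):
    p=imaging.camera_params(cam);R=np.array(p["R"]);t=np.array(p["t"])
    d=np.array([(u-p["cx"])/p["fx"],(v-p["cy"])/p["fy"],1.0])
    c=-R.T@t; dw=R.T@d
    s=depth if depth is not None else (z-c[2])/dw[2]
    return c+s*dw
def px(cam,X):
    p=imaging.camera_params(cam);c=np.array(p["R"])@np.array(X)+np.array(p["t"])
    return p["fx"]*c[0]/c[2]+p["cx"],p["fy"]*c[1]/c[2]+p["cy"]
E
python3 - <<'E'
from h import *
for c in("scene","top"):
    im,d=imaging.capture(c); cv2.imwrite(f"pics/{c}0.png",im); np.save(f"pics/{c}0.npy",d)
for q in["dish_mid","open_dish_1_mid","leaf_seat","leaf_grip","tray_mid"]:
    for r in imaging.recognise("top",q)[:4]: print(q,r)
s=observe();print(s["time_s"],s["tool_pos"],s["tcp_rot"],Rn.from_rotvec(s["tcp_rot"]).as_matrix().round(3))
E
```

```text
pics
dish_mid {'position': [0.4534, 0.1982, 0.0152], 'confidence': 0.78}
dish_mid {'position': [0.5545, 0.1885, 0.0011], 'confidence': 0.54}
open_dish_1_mid {'position': [0.6543, 0.1918, -0.0013], 'confidence': 0.66}
leaf_seat {'position': [0.4791, -0.042, 0.0413], 'confidence': 0.64}
leaf_grip {'position': [0.4828, -0.0446, 0.0372], 'confidence': 0.92}
tray_mid {'position': [0.4669, -0.0996, 0.0457], 'confidence': 0.8}
0.35 [ 0.24789923 -0.5186987   0.23109246] [-3.06351187e+00 -6.94404504e-01  6.04215888e-05] [[ 0.902  0.431 -0.   ]
 [ 0.431 -0.902  0.   ]
 [ 0.    -0.    -1.   ]]
```

View pics/top0.png

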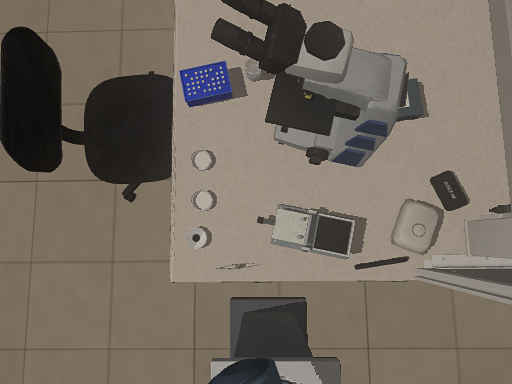

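View pics/scene0.png

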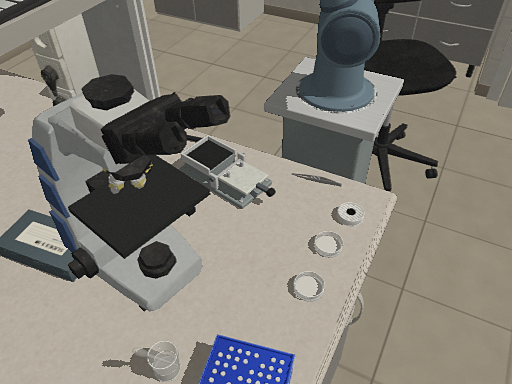

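The top picture shows the spotted dish at about (197,238), open dishes at (203,160) and (204,200), the grip at (262,220), the leaf at (292,225) and the tray at (333,236). Next I'll measure these precisely.

```bash
python3 - <<'E'
from h import *
im=cv2.imread("pics/top0.png");d=np.load("pics/top0.npy")
a=cv2.resize(im[195:265,180:260],None,fx=5,fy=5,interpolation=cv2.INTER_CUBIC)
b=cv2.resize(im[195:265,250:365],None,fx=6,fy=6,interpolation=cv2.INTER_CUBIC)
cv2.imwrite("pics/a.png",a);cv2.imwrite("pics/b.png",b)
for n,u,v in [("dish",197,238),("d1",204,200),("grip",262,220),("leaf",292,225),("tray",333,236),("bench",230,230)]:
    print(n,w("top",u,v,depth=d[v,u]).round(4))
print(imaging.camera_params("top")["fx"],d[230,230])
E
```

```text
dish [0.4499 0.1915 0.0183]
d1 [0.5486 0.1766 0.0029]
grip [0.4923 0.0256 0.0454]
leaf [ 0.4793 -0.0483  0.0423]
tray [ 0.4512 -0.1472  0.0453]
bench [0.4695 0.1084 0.0037]
353.0530823023971 0.91382223
```

View pics/b.png

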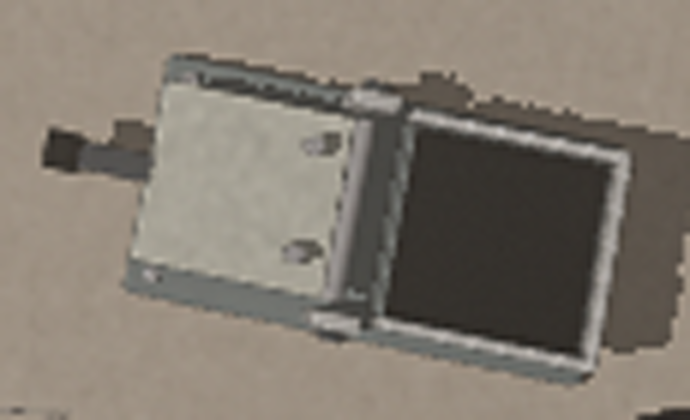

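View pics/a.png

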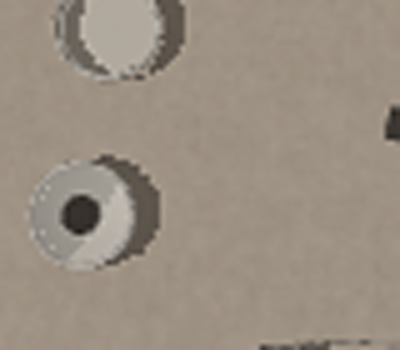

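```bash
python3 - <<'E'
from h import *
def B(x,y): return (x-2.5)/6+250,(y-2.5)/6+195
L=lambda x,y,z:w("top",*B(x,y),z=z)
g=L(62,150,.042);c=[L(163,82,.04),L(355,122,.04),L(325,297,.04),L(135,262,.04)]
pins=[L(325,143,.05),L(300,251,.05)]
tr=[L(412,125,.055),L(620,157,.055),L(587,362,.055),L(380,322,.055)]
print("grip",g);print("leaf",np.array(c),np.mean(c,0));print("pins",pins,np.mean(pins,0));print("tray",np.mean(tr,0))
leafc=np.mean(c,0);t=np.mean(tr,0)
dv=(g-t)[:2];print("len g-t",np.linalg.norm(dv),"ang",np.degrees(np.arctan2(dv[1],dv[0])))
for a,b in((c[1],c[0]),(c[2],c[3]),(tr[1],tr[0]),(tr[2],tr[3])):
  e=(a-b)[:2];print("edge",np.linalg.norm(e),np.degrees(np.arctan2(-e[1],-e[0])))
dd=w("top",79.5/5-.4+180+.1,214/5-.4+195,z=.015);print("dish",dd)
# full circle
print("dish by outline", w("top",(30+133)/2/5+180-.4,(158+270)/2/5+195-.4,z=.012))
for q in (0.0,):
  pass
E
```

```text
grip [0.49356639 0.03073223 0.042     ]
leaf [[ 0.52139187 -0.01167761  0.04      ]
 [ 0.50378549 -0.09062058  0.04      ]
 [ 0.43231375 -0.07604146  0.04      ]
 [ 0.44731817  0.00137664  0.04      ]] [ 0.47620232 -0.04424075  0.04      ]
pins [array([ 0.49474079, -0.07673197,  0.05      ]), array([ 0.45107952, -0.06526499,  0.05      ])] [ 0.47291015 -0.07099848  0.05      ]
tray [ 0.45428393 -0.14492857  0.055     ]
len g-t 0.1799995249921854 ang 77.3945266984509
edge 0.08088248065187616 77.42728329153492
edge 0.07885870244134419 79.03147688199584
edge 0.08433023451441427 80.4759644314235
edge 0.08339845535555987 78.55216973573162
dish [0.45142468 0.19568105 0.015     ]
dish by outline [0.45142321 0.1954464  0.012     ]
```

```bash
python3 - <<'E'
from h import *
d=np.load("pics/top0.npy");p=imaging.camera_params("top");R=np.array(p["R"]);t=np.array(p["t"])
v,u=np.mgrid[:384,:512];c=np.stack([(u-p["cx"])/p["fx"]*d,(v-p["cy"])/p["fy"]*d,d],-1)
P=(c-t)@R
ok=d>0
xs=np.arange(.25,.85,.05);ys=np.arange(.25,-.65,-.05)
print("cols y",ys.round(2))
for x in xs:
  print(round(x,2),[int(1000*P[...,2][m].max()) if (m:=ok&(abs(P[...,0]-x)<.025)&(abs(P[...,1]-y)<.025)).any() else None for y in ys])
def tool(X,yaw_y):
  s=observe();Rt=Rn.from_rotvec(s["tcp_rot"]).as_matrix();dl=Rt.T@(np.array(X)-s["tool_pos"])*100
  y=np.degrees(np.arctan2(Rt[1,1],Rt[0,1]));return dl.round(2),round(-(yaw_y-y),1)
print(tool([.46,-.06,.26],-11.5))
E
cat >> h.py <<'E'
def tool(X,yaw_y=-11.5):
  s=observe();Rt=Rn.from_rotvec(s["tcp_rot"]).as_matrix();dl=Rt.T@(np.array(X)-s["tool_pos"])*100
  y=np.degrees(np.arctan2(Rt[1,1],Rt[0,1]));return dl.round(2),round(-(yaw_y-y),1)
E
```

```text
cols y [ 0.25  0.2   0.15  0.1   0.05  0.   -0.05 -0.1  -0.15 -0.2  -0.25 -0.3
 -0.35 -0.4  -0.45 -0.5  -0.55 -0.6 ]
0.25 [-872, -863, -875, -872, 305, 301, -869, -871, -865, -868, -871, -875, -872, -875, -871, -873, -872, -871]
0.3 [None, None, None, None, None, None, None, None, None, None, None, None, None, None, None, None, None, None]
0.35 [4, 5, 10, 9, 4, 5, 5, 5, 4, 15, 14, 5, 348, 312, 237, 168, 84, 16]
0.4 [5, 17, 12, 12, 7, 6, 52, 58, 58, 58, 16, 33, 49, 41, 14, 168, 12, 11]
0.45 [4, 20, 20, 5, 5, 43, 55, 53, 51, 59, 5, 51, 57, 52, 4, 174, None, None]
0.5 [7, 18, 15, 5, 46, 44, 53, 57, 59, 58, 4, 50, 360, 55, 32, 177, 117, None]
0.55 [4, 17, 20, 4, 5, 16, 16, 5, 4, 4, 5, 5, 367, 34, 34, 31, 4, 4]
0.6 [5, 6, 5, 6, 4, 6, 5, 97, 4, 5, 5, 4, 374, 32, 33, 5, 5, 4]
0.65 [5, 19, 18, 5, 4, 5, 213, 213, 314, 318, 272, 4, 384, 4, 5, 4, 4, 5]
0.7 [5, 19, 14, 5, 4, 397, 404, 404, 337, 331, 314, 5, 390, 4, 4, 5, 4, 4]
0.75 [5, 6, 4, 440, 435, 403, 406, 406, 375, 334, 319, 1, 393, 39, 5, 5, 4, 4]
0.8 [47, 51, 50, 430, 427, 414, 405, 406, 369, 314, 289, None, 393, 40, 4, 5, 4, 4]
(array([ 38.92, -32.24,  -2.88]), np.float64(-53.0))
```

```bash
python3 - <<'E'
from h import *
im=cv2.imread("pics/top0.png");d=np.load("pics/top0.npy");p=imaging.camera_params("top");R=np.array(p["R"]);t=np.array(p["t"])
v,u=np.mgrid[:384,:512];c=np.stack([(u-p["cx"])/p["fx"]*d,(v-p["cy"])/p["fy"]*d,d],-1)
P=(c-t)@R
for vv in range(0,384,24): print(vv,[tuple((P[vv,uu]*100).astype(int)) for uu in range(410,512,12)])
cv2.imwrite("pics/r.png",cv2.resize(im[:,380:],None,fx=1.5,fy=1.5))
s=cv2.imread("pics/scene0.png");cv2.imwrite("pics/s.png",cv2.resize(s[:200,:220],None,fx=3,fy=3))
E
```

```text
0 [(np.int64(110), np.int64(-39), np.int64(0)), (np.int64(110), np.int64(-42), np.int64(0)), (np.int64(110), np.int64(-46), np.int64(0)), (np.int64(110), np.int64(-49), np.int64(0)), (np.int64(109), np.int64(-52), np.int64(0)), (np.int64(109), np.int64(-56), np.int64(0)), (np.int64(109), np.int64(-59), np.int64(0)), (np.int64(83), np.int64(-36), np.int64(36)), (np.int64(82), np.int64(-36), np.int64(38))]
24 [(np.int64(103), np.int64(-39), np.int64(0)), (np.int64(102), np.int64(-42), np.int64(0)), (np.int64(102), np.int64(-45), np.int64(0)), (np.int64(102), np.int64(-48), np.int64(0)), (np.int64(102), np.int64(-52), np.int64(0)), (np.int64(102), np.int64(-55), np.int64(0)), (np.int64(102), np.int64(-58), np.int64(0)), (np.int64(79), np.int64(-36), np.int64(36)), (np.int64(78), np.int64(-36), np.int64(38))]
48 [(np.int64(96), np.int64(-38), np.int64(0)), (np.int64(95), np.int64(-41), np.int64(0)), (np.int64(95), np.int64(-45), np.int64(0)), (np.int64(95), np.int64(-48), np.int64(0)), (np.int64(95), np.int64(-51), np.int64(0)), (np.int64(95), np.int64(-54), np.int64(0)), (np.int64(95), 
[... 4713 characters left out ...]
(-2), np.int64(-85), np.int64(-87)), (np.int64(-3), np.int64(-91), np.int64(-88)), (np.int64(-2), np.int64(-97), np.int64(-88)), (np.int64(-2), np.int64(-102), np.int64(-87)), (np.int64(-2), np.int64(-108), np.int64(-88)), (np.int64(-3), np.int64(-114), np.int64(-88))]
360 [(np.int64(-13), np.int64(-67), np.int64(-87)), (np.int64(-14), np.int64(-73), np.int64(-88)), (np.int64(-13), np.int64(-79), np.int64(-88)), (np.int64(-13), np.int64(-84), np.int64(-88)), (np.int64(-13), np.int64(-89), np.int64(-87)), (np.int64(-13), np.int64(-96), np.int64(-88)), (np.int64(-13), np.int64(-101), np.int64(-88)), (np.int64(-13), np.int64(-107), np.int64(-88)), (np.int64(-13), np.int64(-112), np.int64(-87))]
```

View pics/r.png

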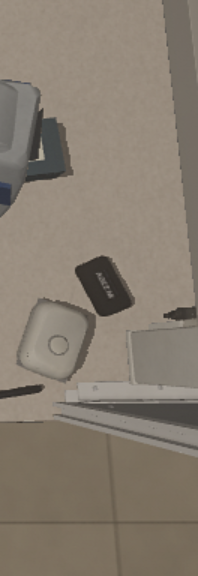

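View pics/s.png

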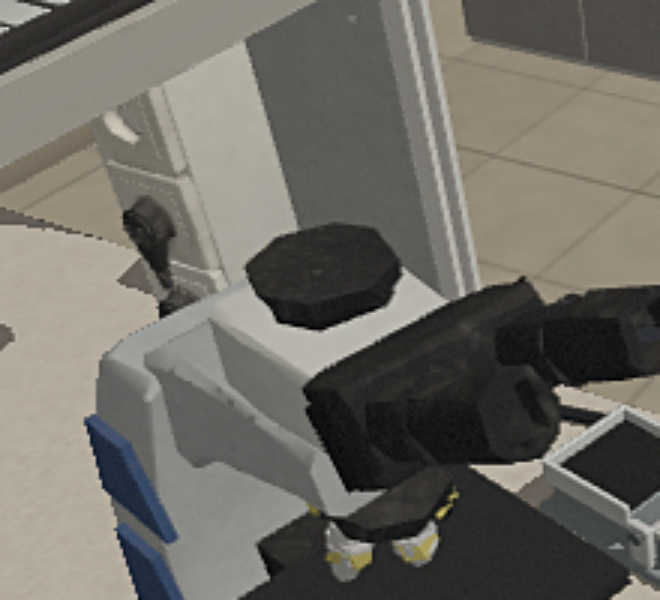

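```bash
python3 - <<'E'
from h import *
p=imaging.camera_params("wrist");R=np.array(p["R"]);c=-R.T@np.array(p["t"])
s=observe();Rt=Rn.from_rotvec(s["tcp_rot"]).as_matrix()
print("cam in tool",Rt.T@(c-s["tool_pos"]),"axis",Rt.T@R[2],p["fx"])
def rel(x,y,z=.231): return (Rt.T@(np.array([x,y,z])-s["tool_pos"])*100).round(1)
print(rel(.16,-.335,.24))
for a in(-64.5,-57,-50,-44,-38,-32,-26,-20,-14,-8): print(a,rel(.372*np.cos(np.radians(a)),.372*np.sin(np.radians(a)),.24))
im,d=imaging.capture("wrist");cv2.imwrite("pics/w0.png",im)
E
```

```text
cam in tool [ 0.070849    0.00033624 -0.14317298] axis [-2.81419467e-01 -1.16119408e-05  9.59584849e-01] 266.8472024877478
[ -0.  -20.4  -0.9]
-64.5 [ -0.  -20.3  -0.9]
-57 [  4.8 -20.6  -0.9]
-50 [  9.3 -21.5  -0.9]
-44 [ 13.  -22.6  -0.9]
-38 [ 16.6 -24.2  -0.9]
-32 [ 20.  -26.1  -0.9]
-26 [ 23.1 -28.4  -0.9]
-20 [ 26.1 -30.9  -0.9]
-14 [ 28.7 -33.8  -0.9]
-8 [ 31.  -36.9  -0.9]
```

View pics/w0.png

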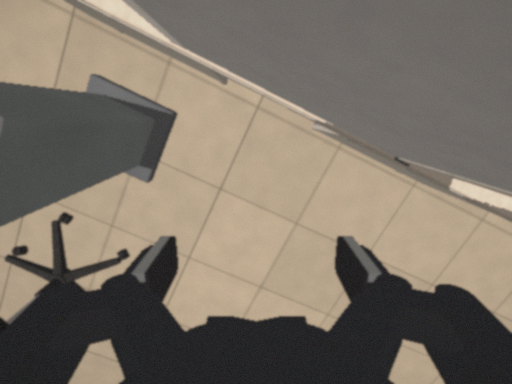

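The wrist picture shows the bench's side panel close ahead of the gripper, running along the top edge from about (120,0) to (500,200). I'll pull back radially first, then swing round.

Emit:
jog_arm(
  commands=[
    [[0,-3,-0.9],0],
    [[0,-6.5,-0.9],0],
    [[0,-10,-0.9],0],
    [[0,-13.5,-0.9],0],
    [[0,-17,-0.9],0],
    [[0,-20.3,-0.9],0],
    [[0,-20.3,-0.9],0],
  ],
  fingers=8.54,
)

```text
time_s: 0.98
tool_pos: [0.1582, -0.3291, 0.2395]
tcp_rot: [-3.058, -0.693, 0.001]
ft_force: [0.1, 0.2, -0.3]
gripper_width: 1.003
```

Emit:
jog_arm(
  commands=[
    [[2.4,-0.1,0],-3],
    [[4.8,-0.3,0],-7],
    [[7,-0.7,0],-13],
    [[9.3,-1.2,0],-19],
    [[11.2,-1.7,0],-25],
    [[13,-2.3,0],-31],
    [[14.8,-3.1,0],-37],
    [[16.6,-3.9,0],-43],
    [[20,-5.8,0],-48],
    [[23.1,-8.1,0],-53],
  ],
)

```text
time_s: 1.82
tool_pos: [0.3356, -0.1629, 0.2406]
tcp_rot: [2.429, 1.99, 0.001]
ft_force: [1.1, -0.1, 0.2]
gripper_width: 0.999
```

```bash
python3 - <<'E'
from h import *
print(observe()["tool_pos"],observe()["q"],tool([.37,-.05,.24]),tool([.44,-.06,.26]))
E
```

```text
[ 0.33557792 -0.16291176  0.24064391] [-6.22538013e-01 -3.57669666e-02 -3.97748299e-01  1.20676736e+00
  8.18136742e-05  1.14631467e+00] (array([11.75,  1.15,  0.06]), np.float64(0.2)) (array([12.14,  8.22, -1.93]), np.float64(0.2))
```

Emit:
jog_arm(
  commands=[
    [[3,2.5,-0.3],0],
    [[6,5,-0.6],0],
    [[8.5,7,-1],0],
    [[10,9,-1.5],0],
    [[10,9,-1.5],0],
    [[10,9,-1.5],0],
    [[10,9,-1.5],0],
  ],
)

```text
time_s: 2.4
tool_pos: [0.4416, -0.083, 0.2551]
tcp_rot: [-2.432, -1.988, 0.001]
ft_force: [-0.6, -0.2, 0.2]
gripper_width: 0.999
```

```bash
python3 - <<'E'
from h import *
s=observe();print(s["tool_pos"],abs(s["joint_vel"]).max() if hasattr(s["joint_vel"],'max') else max(map(abs,s["joint_vel"])))
im,d=imaging.capture("wrist");cv2.imwrite("pics/w1.png",im);np.save("pics/w1.npy",d)
p=imaging.camera_params("wrist");np.savez("pics/w1p.npz",**p)
for q in["leaf_seat","leaf_grip","tray_mid"]:
    print(q,imaging.recognise("wrist",q)[:2])
E
```

```text
[ 0.44160939 -0.08302873  0.25507299] 0.01977557377957855
leaf_seat [{'position': [0.488, -0.0415, 0.0367], 'confidence': 0.9}]
leaf_grip [{'position': [0.4802, -0.0394, 0.0406], 'confidence': 0.78}]
tray_mid [{'position': [0.4694, -0.0852, 0.0382], 'confidence': 0.58}]
```

View pics/w1.png

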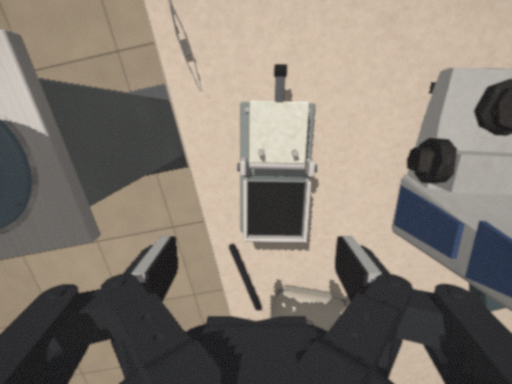

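```bash
python3 - <<'E'
from h import *
im=cv2.imread("pics/w1.png");cv2.imwrite("pics/w1z.png",cv2.resize(im[55:255,225:335],None,fx=3,fy=3,interpolation=cv2.INTER_CUBIC))
cv2.imwrite("pics/w1g.png",cv2.resize(im[55:175,225:335],None,fx=5,fy=5,interpolation=cv2.INTER_CUBIC))
E
```

```text
(no output)
```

View pics/w1g.png

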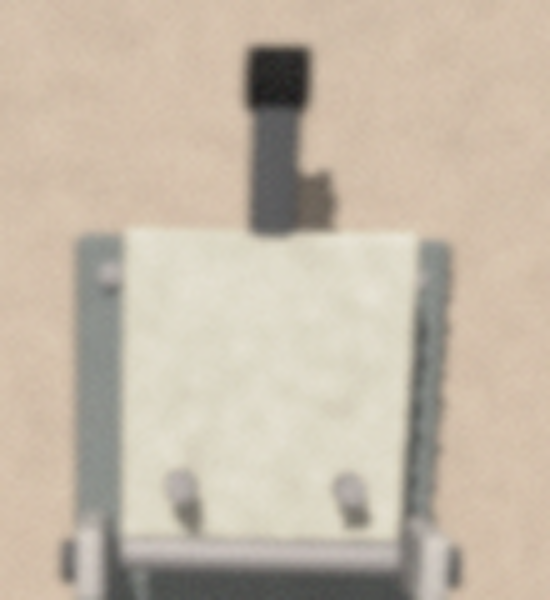

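View pics/w1z.png

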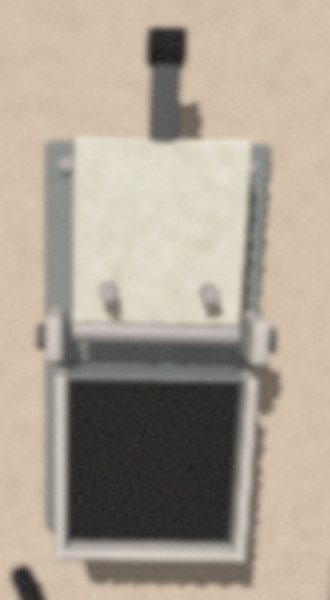

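```bash
python3 - <<'E'
from h import *
G=lambda x,y,z:w("wrist",(x-2)/5+225,(y-2)/5+55,z=z)
Z=lambda x,y,z:w("wrist",(x-1)/3+225,(y-1)/3+55,z=z)
d=np.load("pics/w1.npy")
g=G(278,76,.043);c=[G(123,230,.04),G(418,234,.04),G(405,541,.04),G(125,538,.04)]
pins=[G(182,485,.052),G(350,488,.052)]
tr=[Z(70,378,.05),Z(240,380,.05),Z(232,540,.05),Z(68,540,.05)]
print("grip",g,"\nleaf",np.mean(c,0),"pins",pins,np.mean(pins,0),"tray",np.mean(tr,0))
f=lambda a,b:(round(float(np.linalg.norm((a-b)[:2])),4),np.degrees(np.arctan2(*(b-a)[1::-1])).round(1))
print("sides",f(c[3],c[0]),f(c[2],c[1]),"x",f(c[0],c[1])[0],f(c[3],c[2]),"tray",f(tr[3],tr[0]),f(tr[2],tr[1]),f(tr[0],tr[1]))
print("g-leaf",f(np.mean(c,0),g),"g-tray",f(np.mean(tr,0),g),"leafz",[w("wrist",u,v,depth=d[v,u])[2].round(4) for u,v in((280,120),(281,70),(277,210),(350,150))])
E
```

```text
grip [0.49399546 0.02998401 0.043     ] 
leaf [ 0.47834967 -0.04400414  0.04      ] pins [array([ 0.45156561, -0.06213516,  0.052     ]), array([ 0.4941013 , -0.07160821,  0.052     ])] [ 0.47283346 -0.06687169  0.052     ] tray [ 0.45581655 -0.14388252  0.05      ]
sides (0.0792, np.float64(78.4)) (0.079, np.float64(79.0)) x 0.0751 (0.076, np.float64(-12.2)) tray (0.0795, np.float64(77.3)) (0.0785, np.float64(78.6)) (0.0762, np.float64(-12.2))
g-leaf (0.0756, np.float64(78.1)) g-tray (0.178, np.float64(77.6)) leafz [np.float64(0.0403), np.float64(0.0456), np.float64(0.0472), np.float64(0.0001)]
```

```bash
python3 - <<'E'
from h import *
print(tool([.445,.165,.2],-11.8))
E
```

```text
(array([24.42, -4.59,  5.52]), np.float64(0.2))
```

Emit:
jog_arm(
  commands=[
    [[3,-0.5,0.5],0.2],
    [[7,-1.5,1.5],0.2],
    [[11,-2,2.5],0.2],
    [[15,-3,3.5],0.2],
    [[19,-3.8,4.5],0.2],
    [[22,-4.3,5],0.2],
    [[24.4,-4.6,5.5],0.2],
    [[24.4,-4.6,5.5],0.2],
    [[24.4,-4.6,5.5],0.2],
  ],
  fingers=7.5,
)

```text
time_s: 3.35
tool_pos: [0.4448, 0.1656, 0.2]
tcp_rot: [2.434, 1.986, -0.002]
ft_force: [-0.1, 0.1, 0.2]
gripper_width: 0.876
```

```bash
python3 - <<'E'
from h import *
s=observe();print(s["tool_pos"],s["q"])
im,d=imaging.capture("wrist");cv2.imwrite("pics/w2.png",im);np.save("pics/w2.npy",d)
print(imaging.recognise("wrist","dish_mid")[:3])
E
```

```text
[0.44477247 0.16559407 0.19995195] [ 2.22995509e-01  1.88685365e-01 -2.57700457e-01  1.12536162e+00
 -5.42125136e-04  1.99567296e+00]
[{'position': [0.454, 0.1958, 0.0141], 'confidence': 0.93}]
```

View pics/w2.png

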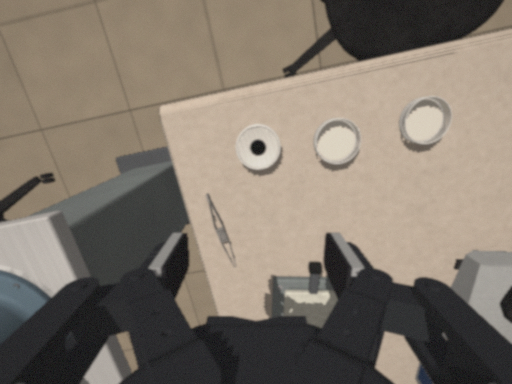

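```bash
python3 - <<'E'
from h import *
im=cv2.imread("pics/w2.png");g=cv2.cvtColor(im,cv2.COLOR_BGR2GRAY)
m=(g[138:158,248:270]<80);ys,xs=np.nonzero(m);u,v=xs.mean()+248,ys.mean()+138
print(u,v,m.sum(),w("wrist",u,v,z=.0145))
X=w("wrist",u,v,z=.0145);print(tool([X[0],X[1],.10],-11.8),tool([X[0],X[1],.0],-11.8))
print("outline",w("wrist",258.5,147.5,z=.01))
E
```

```text
257.7162162162162 147.1689189189189 148 [0.45317516 0.19410447 0.0145    ]
(array([ 3.08,  0.17, 10.04]), np.float64(0.1)) (array([ 3.08,  0.17, 20.04]), np.float64(0.1))
outline [0.45396064 0.19296314 0.01      ]
```

Emit:
jog_arm(
  commands=[
    [[1.5,0.1,3],0],
    [[3.1,0.2,6.5],0],
    [[3.1,0.2,10],0],
    [[3.1,0.2,13],0],
    [[3.1,0.2,15.5],0],
    [[3.1,0.2,17.5],0],
    [[3.1,0.2,18.7],0],
    [[3.1,0.2,19.5],0],
    [[3.1,0.2,19.7],0],
    [[3.1,0.2,19.7],0],
  ],
)

```text
time_s: 4.28
tool_pos: [0.4539, 0.1945, 0.0034]
tcp_rot: [2.437, 1.982, -0.0]
ft_force: [0.4, -0.5, -0.0]
gripper_width: 0.876
```

```bash
python3 - <<'E'
from h import *
im,d=imaging.capture("wrist");cv2.imwrite("pics/w3.png",im)
E
```

```text
(no output)
```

View pics/w3.png

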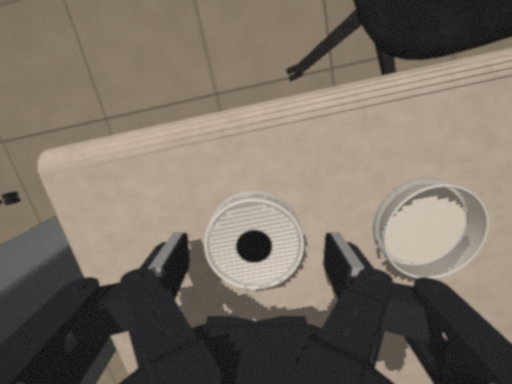

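```bash
python3 - <<'E'
from h import *
X=w("wrist",254,246.5,z=.0145);print(X,tool([X[0],X[1],0.003],-11.8),observe()["tool_pos"])
E
```

```text
[0.45307311 0.19535959 0.0145    ] (array([ 0.03, -0.14,  0.1 ]), np.float64(0.1)) [0.45436936 0.19483381 0.00396839]
```

Emit:
jog_arm(
  commands=[
    [[0,-0.1,0.2],0],
    [[0,-0.1,0.3],0],
    [[0,-0.1,0.3],0],
    [[0,-0.1,0.3],0],
    [[0,-0.1,0.3],0],
    [[0,-0.1,0.3],0],
    [[0,-0.1,0.3],0],
    [[0,-0.1,0.3],0],
  ],
  fingers=4.6,
  grip_force=30,
)

```text
time_s: 5.0
tool_pos: [0.4536, 0.1957, 0.0017]
tcp_rot: [2.434, 1.984, 0.003]
ft_force: [-0.9, -0.7, 6.1]
gripper_width: 0.624
```

Emit:
jog_arm(
  commands=[
    [[0,0,-0.7],0],
    [[0,0,-2],0],
    [[0,0,-4],0],
    [[0,0,-7],0],
    [[0,0,-10],0],
    [[0,0,-10],0],
    [[0,0,-10],0],
  ],
)

```text
time_s: 5.58
tool_pos: [0.4548, 0.1963, 0.1029]
tcp_rot: [2.434, 1.983, 0.008]
ft_force: [-0.7, 0.0, -0.1]
gripper_width: 0.62
```

```bash
python3 - <<'E'
from h import *
s=observe();print(s["tool_pos"],s["ft_force"],s["gripper_width"])
im,d=imaging.capture("wrist");cv2.imwrite("pics/w4.png",im);im,d=imaging.capture("scene");cv2.imwrite("pics/s4.png",im[150:300,250:450].repeat(3,0).repeat(3,1))
print(tool([.4802,-.0352,.102],-11.8))
E
```

```text
[0.4548265  0.19630002 0.10289485] [-0.73400063  0.00926446 -0.09333656] 0.6204257333837532
(array([-22.04,   7.39,  -0.18]), np.float64(0.1))
```

View pics/w4.png

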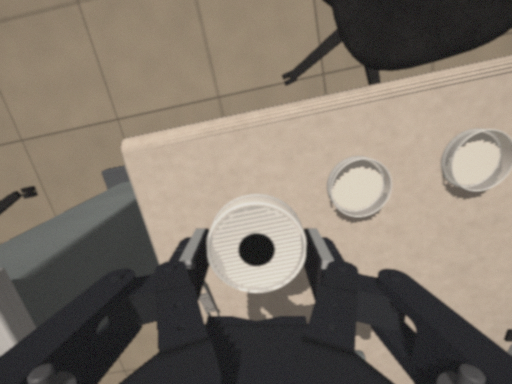

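View pics/s4.png

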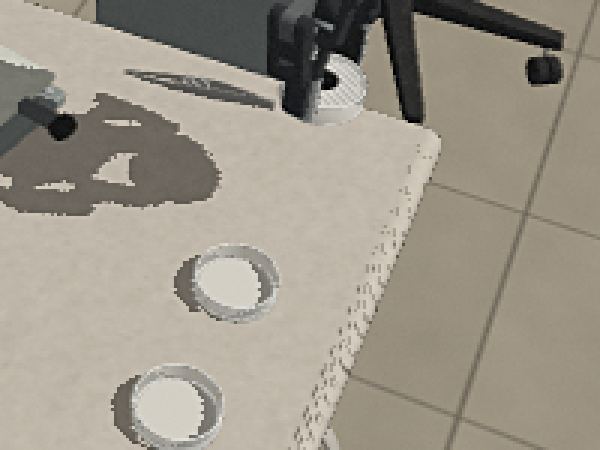

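Both pictures show the dish held level between the fingers, with its spot at (257,250) in the wrist view and the open dishes undisturbed. Next I'll carry it to the leaf.

```bash
python3 - <<'E'
from h import *
s=observe();X=w("wrist",257,250,z=s["tool_pos"][2]+.0133);o=X-s["tool_pos"];print(X,o)
T=np.array([.4802,-.0352,.10])-[o[0],o[1],0];print(tool(T,-11.8),tool([T[0],T[1],.043],-11.8))
E
```

```text
[0.45252138 0.1951094  0.11348486] [ 0.00018775 -0.0004273   0.0133    ]
(array([-2.20e+01,  7.36e+00,  2.00e-02]), np.float64(0.1)) (array([-22.  ,   7.36,   5.72]), np.float64(0.1))
```

Emit:
jog_arm(
  commands=[
    [[-2,0.6,0],0],
    [[-5,1.7,0],0],
    [[-8,2.7,0],0],
    [[-11,3.7,0],0],
    [[-14,4.7,0],0],
    [[-17,5.7,0],0],
    [[-19.5,6.5,0],0],
    [[-21.3,7.1,0],0],
    [[-22,7.3,0],0],
    [[-22,7.3,0],0],
  ],
)

```text
time_s: 6.52
tool_pos: [0.4788, -0.0357, 0.0992]
tcp_rot: [-2.437, -1.98, 0.002]
ft_force: [0.0, -0.1, -0.1]
gripper_width: 0.62
```

```bash
python3 - <<'E'
from h import *
for i in range(3):
  im,d=imaging.capture("wrist");s=observe();print(s["tool_pos"])
cv2.imwrite("pics/w5.png",im)
E
```

```text
[ 0.47866723 -0.03456581  0.09927624]
[ 0.47867293 -0.03390161  0.09943156]
[ 0.47880973 -0.03354209  0.0996216 ]
```

View pics/w5.png

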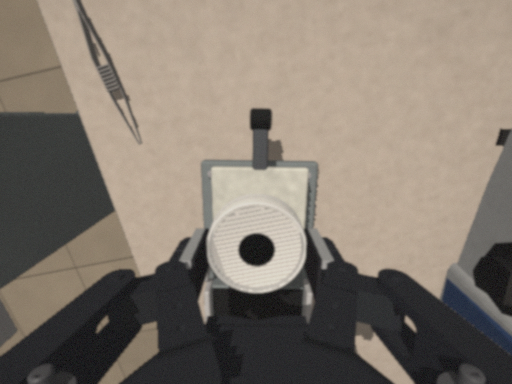

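```bash
python3 - <<'E'
from h import *
g=w("wrist",260.5,120,z=.043);a=w("wrist",211,167,z=.04);b=w("wrist",308.5,168,z=.04);D=w("wrist",257,250,z=.113)
yl=np.array([.2045,.979]);xl=np.array([.979,-.2045]);h=g[:2]-.122*yl
print(g,a,b,D)
for n,p in(("a",a),("b",b),("dish",D)):print(n,(p[:2]-h)@xl,(p[:2]-h)@yl)
E
```

```text
[0.49485647 0.03061603 0.043     ] [0.45058291 0.00384778 0.04      ] [ 0.52414453 -0.01200517  0.04      ] [ 0.47902028 -0.0339527   0.113     ]
a -0.03786970356840024 0.08677181232843234
b 0.037389052089977046 0.08629512660529974
dish -0.002299320035582199 0.05558058336805794
```

Emit:
jog_arm(
  commands=[
    [[0,0.1,1],0],
    [[0,0.2,2.2],0],
    [[0,0.2,3.4],0],
    [[0,0.2,4.4],0],
    [[0,0.2,5],0],
    [[0,0.2,5.4],0],
    [[0,0.2,5.6],0],
    [[0,0.2,5.6],0],
    [[0,0.2,5.6],0],
  ],
)

```text
time_s: 7.42
tool_pos: [0.4819, -0.0349, 0.0446]
tcp_rot: [2.435, 1.984, 0.001]
ft_force: [1.0, -0.8, -0.3]
gripper_width: 0.621
```

```bash
python3 - <<'E'
from h import *
im,d=imaging.capture("scene");cv2.imwrite("pics/s6.png",cv2.resize(im[120:230,160:310],None,fx=5,fy=5));s=observe();print(s["tool_pos"],s["ft_force"])
E
```

```text
[ 0.48209246 -0.03502144  0.04473984] [0.90218033 0.77542183 0.22014453]
```

View pics/s6.png

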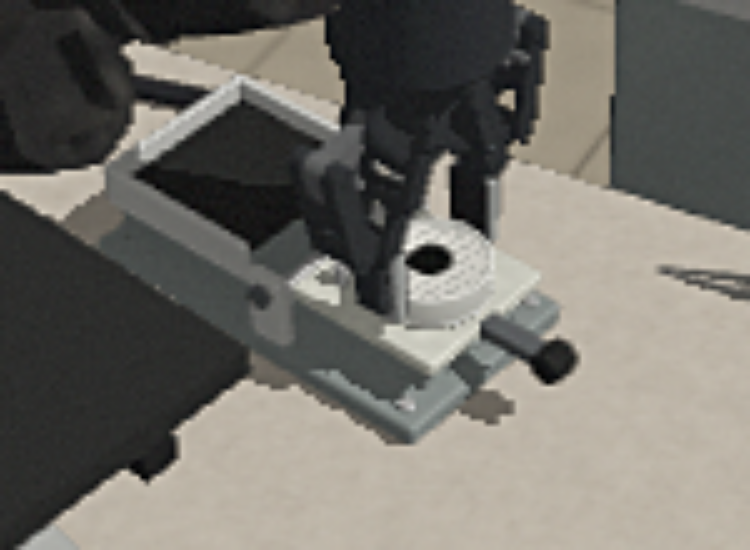

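Emit:
jog_arm(
  commands=[
    [[0,0,0.1],0],
    [[0,0,0.2],0],
    [[0,0,0.2],0],
    [[0,0,0.2],0],
  ],
)

```text
time_s: 7.8
tool_pos: [0.4817, -0.0351, 0.0424]
tcp_rot: [2.436, 1.984, 0.0]
ft_force: [0.5, -1.1, 0.1]
gripper_width: 0.626
```

Emit:
jog_arm(
  commands=[
    [[0,0,0.05],0],
    [[0,0,0.05],0],
    [[0,0,0.05],0],
    [[0,0,0.05],0],
    [[0,0,0.05],0],
  ],
  fingers=6.8,
)

```text
time_s: 8.22
tool_pos: [0.4816, -0.0351, 0.0418]
tcp_rot: [2.435, 1.984, -0.0]
ft_force: [-0.1, -0.2, -0.0]
gripper_width: 0.796
```

Emit:
jog_arm(
  commands=[
    [[0,0,-1],0],
    [[0,0,-3],0],
    [[0,0,-6],0],
    [[0,0,-9],0],
    [[0,0,-9],0],
    [[0,0,-9],0],
  ],
)

```text
time_s: 8.72
tool_pos: [0.4836, -0.0354, 0.1337]
tcp_rot: [2.433, 1.982, 0.005]
ft_force: [0.6, 0.3, -0.6]
gripper_width: 0.794
```

```bash
python3 - <<'E'
from h import *
im,d=imaging.capture("wrist");s=observe();print(s["tool_pos"],s["time_s"])
cv2.imwrite("pics/w7.png",im)
E
```

```text
[ 0.48217503 -0.03515768  0.13219316] 8.7667
```

View pics/w7.png

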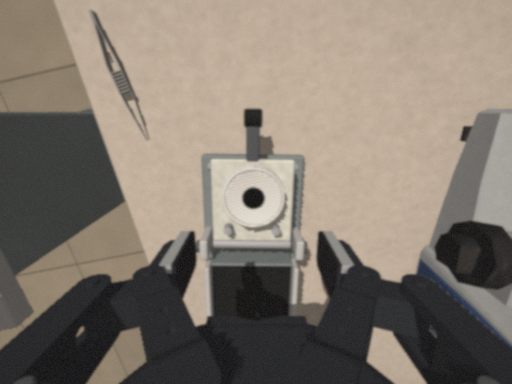

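```bash
python3 - <<'E'
from h import *
g=w("wrist",253.5,117.5,z=.043);print(g,w("wrist",254,198,z=.055),w("wrist",254,198,z=.0545))
print(tool([.4944,.0305,.09],-11.8),tool([.4944,.0305,.017],-11.8),observe()["tool_pos"])
E
```

```text
[0.49351415 0.03120738 0.043     ] [ 0.48031569 -0.03456183  0.055     ] [ 0.48027996 -0.03471795  0.0545    ]
(array([ 6.68, -0.14,  4.22]), np.float64(0.1)) (array([ 6.68, -0.15, 11.52]), np.float64(0.1)) [ 0.48217503 -0.03515768  0.13219316]
```

Emit:
jog_arm(
  commands=[
    [[2,0,0],0],
    [[4.5,-0.1,0],0],
    [[6.7,-0.15,1],0],
    [[6.7,-0.15,4],0],
    [[6.7,-0.15,4],0],
    [[6.7,-0.15,4],0],
    [[6.7,-0.15,4],0],
  ],
  fingers=4.5,
)

```text
time_s: 9.35
tool_pos: [0.4928, 0.0305, 0.0915]
tcp_rot: [-2.435, -1.983, 0.003]
ft_force: [-0.2, 0.3, 0.1]
gripper_width: 0.527
```

```bash
python3 - <<'E'
from h import *
im,d=imaging.capture("wrist");s=observe();print(s["tool_pos"],s["time_s"])
cv2.imwrite("pics/w8.png",im)
E
```

```text
[0.49367195 0.03036597 0.09220299] 9.4
```

View pics/w8.png

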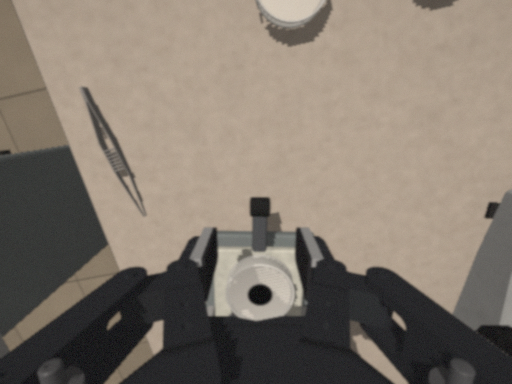

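```bash
python3 - <<'E'
from h import *
g=w("wrist",260,206.5,z=.043);print(g,tool([g[0],g[1],.017],-11.8))
E
```

```text
[0.49682261 0.03211789 0.043     ] (array([0.24, 0.27, 7.52]), np.float64(0.1))
```

Emit:
jog_arm(
  commands=[
    [[0.1,0.2,1.5],0],
    [[0.1,0.2,3.5],0],
    [[0.1,0.2,5.2],0],
    [[0.1,0.2,6.5],0],
    [[0.1,0.2,7.3],0],
    [[0.1,0.2,7.5],0],
    [[0.1,0.2,7.5],0],
  ],
)

```text
time_s: 9.98
tool_pos: [0.4961, 0.0311, 0.0171]
tcp_rot: [2.436, 1.983, 0.0]
ft_force: [-0.0, -0.5, -0.8]
gripper_width: 0.527
```

```bash
python3 - <<'E'
from h import *
im,d=imaging.capture("wrist");s=observe();print(s["tool_pos"],s["time_s"],s["ft_force"])
cv2.imwrite("pics/w9.png",im);g=w("wrist",0,0,z=.043)
im,d=imaging.capture("scene");cv2.imwrite("pics/s9.png",cv2.resize(im[120:230,160:310],None,fx=5,fy=5))
E
```

```text
[0.4965332  0.03114645 0.01757033] 10.0333 [-0.15411286  0.1076277   1.0170171 ]
```

View pics/w9.png

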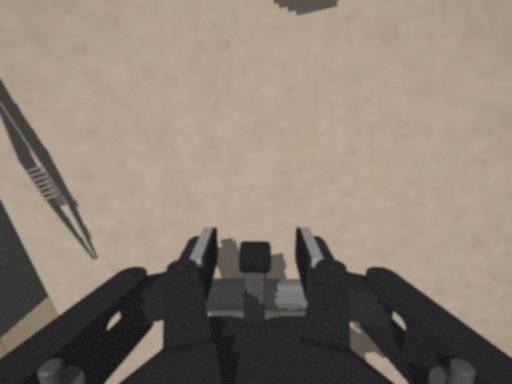

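View pics/s9.png

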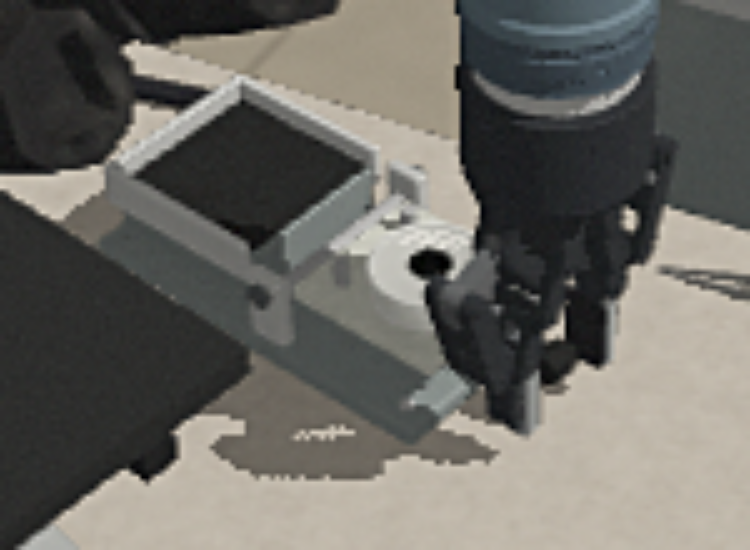

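The roller is centred between the pads at (255,257) in the wrist view. I'll close on it.

Emit:
jog_arm(
  commands=[
    [[0,0,0],0],
    [[0,0,0],0],
    [[0,0,0],0],
    [[0,0,0],0],
    [[0,0,0],0],
    [[0,0,0],0],
    [[0,0,0],0],
    [[0,0,0],0],
  ],
  fingers=1.2,
  grip_force=25,
)

```text
time_s: 10.75
tool_pos: [0.4954, 0.0316, 0.0176]
tcp_rot: [-2.435, -1.984, 0.0]
ft_force: [-3.1, 0.8, 6.8]
gripper_width: 0.181
```

```bash
python3 - <<'E'
from h import *
s=observe();print(s["tool_pos"],s["time_s"],s["ft_force"],s["gripper_width"])
r=np.hypot(.122,.004);p0=np.arctan2(-.004,.122)
for th in np.arange(0,2.01,.1):
  print(round(th,2),round(100*(r*np.cos(p0+th)-.122),2),round(-100*(r*np.sin(p0+th)+.004),2))
im,d=imaging.capture("scene");cv2.imwrite("pics/s10.png",cv2.resize(im[120:230,160:310],None,fx=5,fy=5))
E
```

```text
[0.49541736 0.03163491 0.01758806] 10.75 [-3.10671226  0.79435914  6.8398696 ] 0.18136049947227553
0.0 0.0 -0.0
0.1 -0.02 -1.22
0.2 -0.16 -2.43
0.3 -0.43 -3.62
0.4 -0.81 -4.78
0.5 -1.3 -5.9
0.6 -1.91 -6.96
0.7 -2.61 -7.95
0.8 -3.41 -8.87
0.9 -4.3 -9.71
1.0 -5.27 -10.45
1.1 -6.31 -11.09
1.2 -7.41 -11.63
1.3 -8.55 -12.05
1.4 -9.73 -12.35
1.5 -10.94 -12.54
1.6 -12.16 -12.61
1.7 -13.38 -12.55
1.8 -14.58 -12.37
1.9 -15.77 -12.07
2.0 -16.91 -11.66
```

Emit:
jog_arm(
  commands=[
    [[0,0,-0.6],0],
    [[-0.02,0,-1.22],0],
    [[-0.08,0,-1.83],0],
    [[-0.16,0,-2.43],0],
    [[-0.29,0,-3.03],0],
    [[-0.43,0,-3.62],0],
    [[-0.61,0,-4.2],0],
    [[-0.81,0,-4.78],0],
    [[-1.05,0,-5.34],0],
    [[-1.3,0,-5.9],0],
  ],
)

```text
time_s: 11.63
tool_pos: [0.4926, 0.0186, 0.0762]
tcp_rot: [-2.435, -1.984, 0.001]
ft_force: [-2.6, 0.9, -3.2]
gripper_width: 0.181
```

```bash
python3 - <<'E'
from h import *
s=observe();print(s["tool_pos"],s["time_s"],s["ft_force"],s["gripper_width"])
im,d=imaging.capture("scene");cv2.imwrite("pics/s11.png",cv2.resize(im[110:230,160:310],None,fx=5,fy=5))
E
```

```text
[0.49257688 0.01863316 0.07616336] 11.6333 [-2.61856915  0.8605752  -3.17419363] 0.18089485278711928
```

View pics/s11.png

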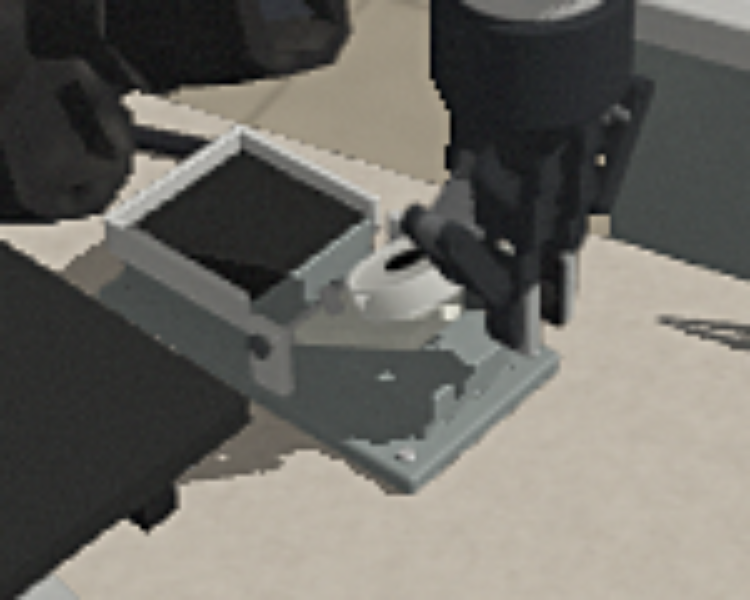

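Emit:
jog_arm(
  commands=[
    [[-0.3,0,-0.54],0],
    [[-0.61,0,-1.06],0],
    [[-0.95,0,-1.57],0],
    [[-1.31,0,-2.05],0],
    [[-1.7,0,-2.52],0],
    [[-2.11,0,-2.97],0],
    [[-2.54,0,-3.4],0],
    [[-3,0,-3.81],0],
    [[-3.47,0,-4.19],0],
    [[-3.97,0,-4.55],0],
  ],
)

```text
time_s: 12.52
tool_pos: [0.4841, -0.0202, 0.1215]
tcp_rot: [-2.434, -1.983, 0.001]
ft_force: [-4.5, 3.1, -1.4]
gripper_width: 0.177
```

Emit:
jog_arm(
  commands=[
    [[-0.52,0,-0.33],0],
    [[-1.04,0,-0.64],0],
    [[-1.58,0,-0.93],0],
    [[-2.14,0,-1.18],0],
    [[-2.7,0,-1.41],0],
    [[-3.28,0,-1.6],0],
    [[-3.87,0,-1.77],0],
    [[-4.46,0,-1.9],0],
  ],
)

```text
time_s: 13.18
tool_pos: [0.4746, -0.0637, 0.1407]
tcp_rot: [-2.434, -1.983, 0.002]
ft_force: [-6.9, 3.7, 3.4]
gripper_width: 0.176
```

```bash
python3 - <<'E'
from h import *
s=observe();print(s["tool_pos"],s["time_s"],s["ft_force"],s["gripper_width"])
im,d=imaging.capture("scene");cv2.imwrite("pics/s12.png",cv2.resize(im[90:230,140:310],None,fx=4,fy=4))
E
```

```text
[ 0.47459798 -0.06367094  0.14072353] 13.1833 [-6.89866242  3.67993715  3.40571845] 0.17638524791544158
```

View pics/s12.png

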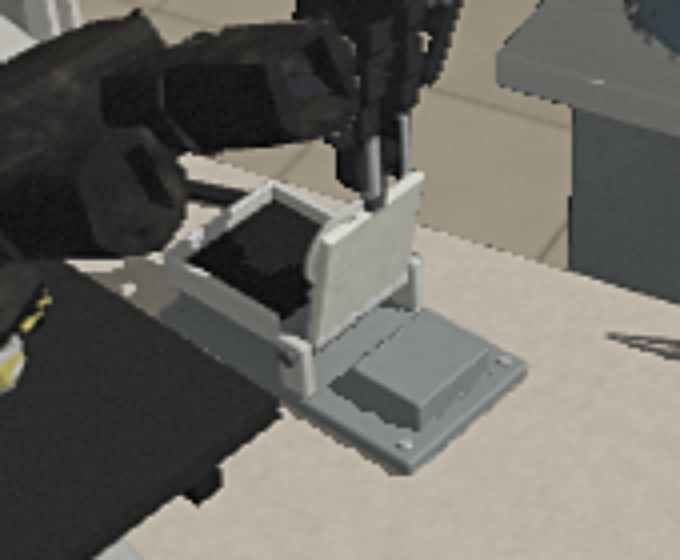

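Emit:
jog_arm(
  commands=[
    [[-0.6,0,-0.1],0],
    [[-1.21,0,-0.19],0],
    [[-1.82,0,-0.24],0],
    [[-2.43,0,-0.26],0],
    [[-2.84,0,-0.25],0],
    [[-3.25,0,-0.23],0],
    [[-3.65,0,-0.2],0],
    [[-4.05,0,-0.15],0],
    [[-4.45,0,-0.09],0],
    [[-4.85,0,-0.02],0],
  ],
)

```text
time_s: 14.07
tool_pos: [0.4641, -0.1116, 0.141]
tcp_rot: [-2.434, -1.983, 0.005]
ft_force: [-9.9, 3.2, 5.8]
gripper_width: 0.18
```

```bash
python3 - <<'E'
from h import *
s=observe();print(s["tool_pos"],s["time_s"],s["ft_force"],s["gripper_width"])
im,d=imaging.capture("scene");cv2.imwrite("pics/s13.png",cv2.resize(im[90:230,140:310],None,fx=4,fy=4))
E
```

```text
[ 0.46411828 -0.11158487  0.14100449] 14.0667 [-9.94826195  3.19409837  5.76415621] 0.18047538222266926
```

View pics/s13.png

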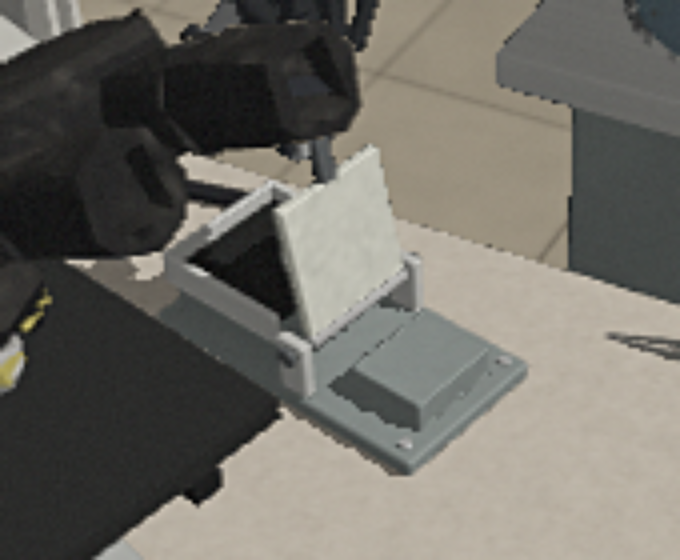

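Emit:
jog_arm(
  commands=[
    [[-0.4,0.03,0.08],0],
    [[-0.8,0.05,0.18],0],
    [[-1.19,0.1,0.3],0],
    [[-1.5,0.1,0.4],0],
    [[-1.77,0.1,0.5],0],
    [[-1.77,0.1,0.5],0],
    [[-1.77,0.1,0.5],0],
    [[-1.77,0.1,0.5],0],
  ],
)

```text
time_s: 14.78
tool_pos: [0.4602, -0.1294, 0.1358]
tcp_rot: [-2.434, -1.982, 0.009]
ft_force: [-12.6, 0.9, 7.0]
gripper_width: 0.185
```

```bash
python3 - <<'E'
from h import *
s=observe();print(s["tool_pos"],s["time_s"],s["ft_force"],s["gripper_width"])
im,d=imaging.capture("wrist");cv2.imwrite("pics/w14.png",im)
im,d=imaging.capture("top");cv2.imwrite("pics/t14.png",cv2.resize(im[190:270,240:380],None,fx=5,fy=5))
E
```

```text
[ 0.46023097 -0.12937387  0.1358015 ] 14.7833 [-12.55833419   0.86977111   7.02730415] 0.18470500601060144
```

View pics/w14.png

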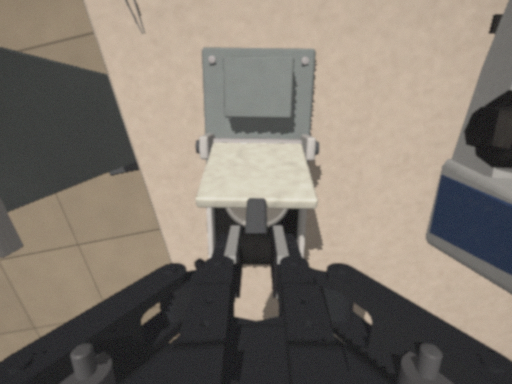

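View pics/t14.png

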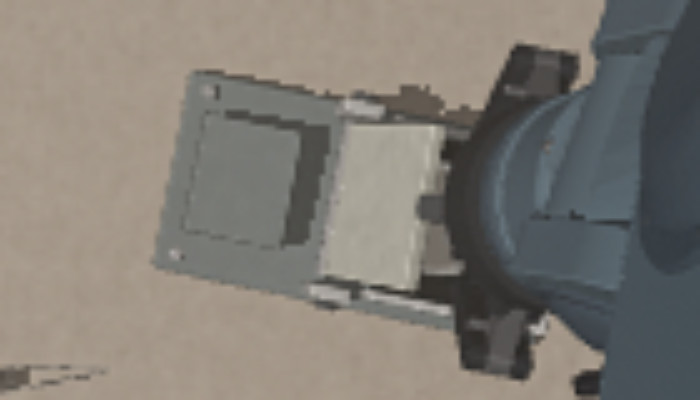

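Emit:
jog_arm(
  commands=[
    [[0,0,0],0],
    [[0,0,0],0],
    [[0,0,0],0],
    [[0,0,0],0],
    [[0,0,0],0],
    [[0,0,0],0],
  ],
  fingers=4,
)

```text
time_s: 15.38
tool_pos: [0.4643, -0.1292, 0.1357]
tcp_rot: [2.435, 1.984, 0.0]
ft_force: [0.0, 0.1, -0.2]
gripper_width: 0.467
```

Emit:
jog_arm(
  commands=[
    [[0,0,-1.5],0],
    [[0,0,-4],0],
    [[0,0,-7],0],
    [[0,0,-10],0],
    [[-2,0,-12],0],
    [[-4,0,-13],0],
    [[-4,0,-13],0],
    [[-4,0,-13],0],
  ],
)

```text
time_s: 16.05
tool_pos: [0.4563, -0.1689, 0.2661]
tcp_rot: [2.436, 1.981, 0.002]
ft_force: [-0.3, 0.2, -0.4]
gripper_width: 0.466
```

```bash
python3 - <<'E'
from h import *
s=observe();print(s["tool_pos"],s["time_s"],s["ft_force"],s["gripper_width"])
im,d=imaging.capture("wrist");cv2.imwrite("pics/w15.png",im)
im,d=imaging.capture("scene");cv2.imwrite("pics/s15.png",cv2.resize(im[90:230,140:310],None,fx=4,fy=4))
E
```

```text
[ 0.45626836 -0.16886473  0.26607015] 16.05 [-0.3406311   0.23736221 -0.37797654] 0.4656969364681895
```

View pics/w15.png

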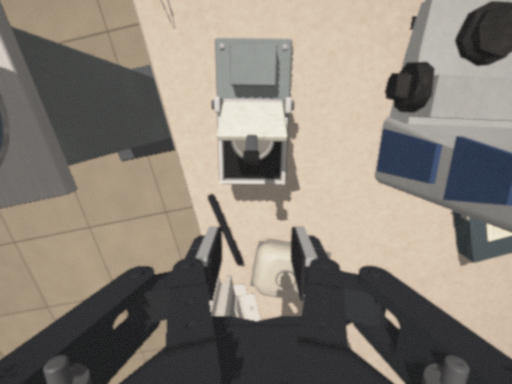

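View pics/s15.png

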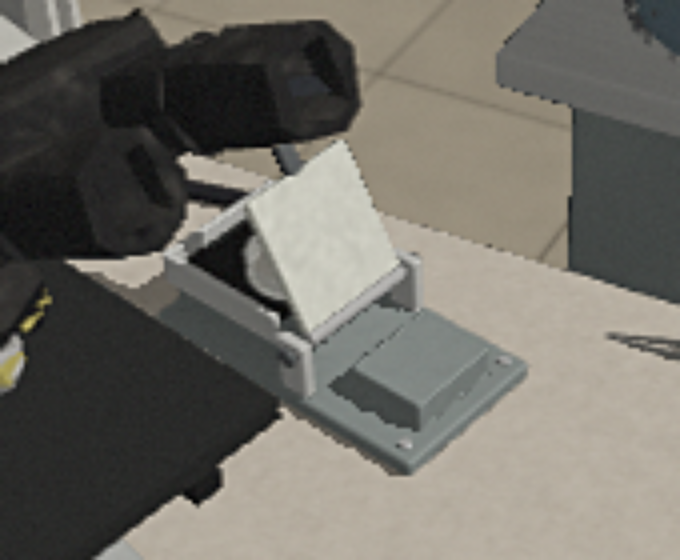

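```bash
python3 - <<'E'
from h import *
im,d=imaging.capture("wrist")
cv2.imwrite("pics/w16.png",cv2.resize(im[90:195,205:305],None,fx=6,fy=5.5,interpolation=cv2.INTER_CUBIC)[:600])
for v in range(134,184,4): print(v,[int(1000*w("wrist",u,v,depth=d[v,u])[2]) for u in range(224,284,6)])
E
```

```text
134 [116, 116, 115, 116, 116, 116, 117, 115, 115, 115]
138 [118, 119, 119, 118, 120, 124, 119, 118, 118, 121]
142 [49, 47, 48, 48, 126, 129, 115, 115, 116, 116]
146 [50, 45, 47, 48, 134, 136, 48, 49, 47, 46]
150 [50, 46, 59, 48, 141, 141, 47, 47, 60, 46]
154 [53, 46, 46, 46, 153, 155, 154, 46, 45, 46]
158 [53, 46, 46, 45, 158, 157, 157, 60, 46, 45]
162 [55, 45, 46, 45, 156, 157, 158, 47, 47, 45]
166 [54, 46, 46, 46, 156, 156, 156, 45, 46, 47]
170 [53, 46, 47, 46, 46, 46, 45, 46, 45, 45]
174 [54, 46, 46, 45, 46, 44, 47, 47, 47, 45]
178 [54, 46, 45, 46, 45, 46, 45, 47, 46, 47]
182 [53, 54, 53, 55, 55, 407, 54, 53, 53, 52]
```

View pics/w16.png

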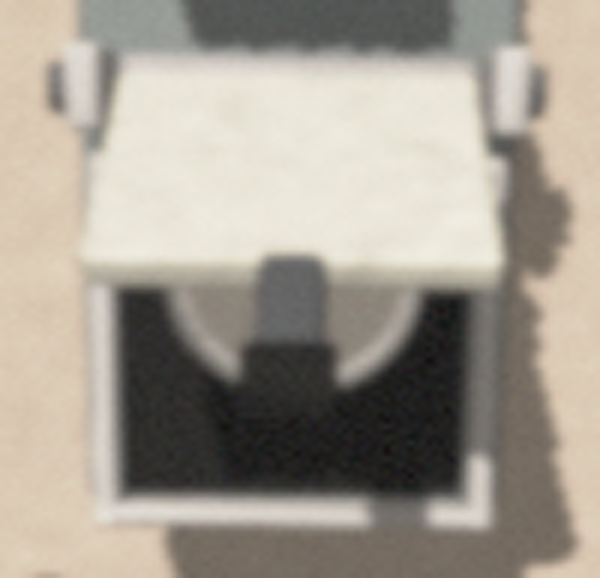

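```bash
python3 - <<'E'
from h import *
im,d=imaging.capture("top");a=cv2.imread("pics/top0.png")
print(cv2.absdiff(im,a)[145:215,185:225].max())
s=observe();print(s["time_s"],s["ft_force"])
workorder.sign_off()
E
```

```text
6
16.25 [-0.3818911  -0.08008719  0.08580804]
the job is handed in; nothing more can be done
```

The upside-down dish now lies right way up in the stand's tray, and I handed the job in at 16.25 s. I gripped it, set it on the leaf outside the two pins and let go. Then I pinched the black grip, swung the leaf to about 1.95 rad, released it, and lifted clear.

**Dish in the tray:** In the last wrist picture the dish shows its white liner and no spot. Depth puts the rim at 59–60 mm and the liner at 46–48 mm, over a floor at about 45 mm. That fits a dish lying flat with its mouth up. The part under the leaning leaf was hidden, so I couldn't check that end.

**Leaf and robot:** In the last pictures the leaf leans over the tray, past where I released it. The gripper is well clear, with wrist force near zero.

**Other two dishes:** Comparing the top camera's first and last pictures over that area shows only noise (at most 6 of 255 grey levels), so they have not moved.

**Measurements that disagreed:** Repeat position fixes on the dish and the grip differed by 1–3 mm. During the swing a sideways wrist force of up to about 13 N built up, well under the limit, and it went away on release.

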